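# Pump the print bed's vacuum up until the indicator pin pops out

## Task

Clamp the carved block for printing: with a fingertip, push the vacuum pump's plunger knob down and let it spring back up, full strokes again and again, until the steel indicator pin on the pump has popped fully out and stays out. Finish with the knob let go and back up. Only push the knob, never pull it up; do not touch the pin, and leave the block, ink jar, roller and palette knife where they lie.

Things in the scene. Friction and masses are not known exactly. Their poses are not given: they have to be found in the camera images.
- pump: Vacuum pump screwed to the bench: grey metal block 136 x 64 mm, top 75 mm above the bench, foot plate 150 x 76 mm. Origin on the bench under the plunger's axis; block spans x -40 to +96 mm, y -32 to +32 mm; z up. On it stand the plunger (x = 0) and the indicator pin (x = +62 mm). A perforated aluminium bed 230 x 260 x 20 mm, also fixed, is piped to it, centred at x = 25, y = -195 mm.
- knob_top (a point): Centre of the flat top face (44 mm wide) of the plunger's black mushroom knob: 49 mm in diameter, 16 mm thick, on an upright 14 mm steel rod; with the plunger up the face is 113 mm above the bench. It goes straight down with the plunger.
- plunger (a joint): Plunger travel, m: 0 up (at rest), 0.012 at the bottom stop. The spring pushes back with 9 N at the top, 13 N at the bottom; let go, it returns within 0.4 s. Each stroke of 10 mm or more down and all the way up lifts the pin about 8 mm, on the way up (the first stroke 3 to 12 mm); shorter ones may do nothing. 3 to 5 full strokes are needed, depending on the pin's start; more do no harm.
- knob (a joint): How far the knob has been pulled up off its rod, m: 0 seated (as it starts, held by a 9 N spring), 0.010 at most. Must never be pulled up.
- pin: Indicator pin, steel, 16 mm in diameter, upright, at x = +62 mm, y = 0 of the pump, rising out of the block's top through a dark collar 30 mm wide and 5 mm high. Its origin is on its axis, 7 mm below its tip (so 75 mm above the bench when the pin is in).
- pin_out (a joint): How far the pin stands out, m: 0 in (tip 2 mm above its collar), 0.042 fully out. It stays where the last stroke left it (a down stroke may drag it back 1 mm); once past about 34 mm it pops by itself to 0.040 to 0.042 and stays.
- lino_block: Carved printing block, wood with brown lino on top, 150 x 110 x 22 mm, lying loose on the aluminium bed. Origin at the centre of its underside. Leave alone.
- ink_jar: Glass ink jar with black cap, 66 mm in diameter, 85 mm tall, standing on the bench. Origin at the centre of its underside. Leave alone.
- brayer: Ink roller lying on the bench: rubber roller 38 mm in diameter, 90 mm long, at x = +60 mm along its y; wooden handle 27 mm thick from x = 0 to -105 mm. Origin on the bench under the handle's front end. Leave alone.
- palette_knife: Palette knife lying on the bench: wooden handle 18 mm thick from x = 0 to -95 mm, flat steel blade 24 mm wide to x = +95 mm. Origin on the bench under the joint of handle and blade. Leave alone.

How it is judged (in metres and radians):
At the end, for the whole second after the job is handed in: The indicator pin stands fully out (at least 38 of its 42 mm) and stays there, the plunger is let go and back up (within 4 mm of its top) with its knob seated (value of joint pin_out above 0.038 m and value of joint plunger below 0.004 m and value of joint knob below 0.003 m); the robot touches nothing.
It fails at once if the knob was pulled up off its rod (more than 5 mm) instead of only being pushed (value of joint knob above 0.005 m).
It fails at once if the indicator pin was touched (more than 1 N) (contact force between pin and the fingers above 1 N or contact force between pin and the arm above 1 N).
It fails at once if the carved block, ink jar, roller or palette knife was lifted or moved more than 20 mm (distance of any of lino_block, ink_jar, brayer, palette_knife from where it was at the start of the episode above 0.02 m).
It also fails if it takes over 38 s, if anything falls off the work surface, if the arm or the gripper's body presses on something with over 40 N, if the wrist force passes 120 N, or if a joint passes its speed limit or range.

## Robot

A 7-joint arm with a two-finger parallel gripper is mounted at the origin on the work surface. World frame = base frame: x ahead of the robot, y to its left, z up, the work surface at z = 0. Lengths are in mm, angles in degrees, forces in N, time in s.
With the tool pointing down it reaches from about 425 to 925 mm from the base axis. Payload 6.8 kg.
Tool frame: the origin (TCP) lies at the very end of the fingers, on their centre line; the grasp point (between the pads) lies 19 mm behind it; z points along the fingers, y is the line along which they close (so a half turn about z gives the same grasp; the last joint's range is limited). The gripper opens to 85 mm and grips with 20 to 120 N. Pads are 22 mm wide; open, the fingers measure 114 mm over their backs; the gripper's body (76 mm by 85 mm) begins 54 mm behind the grasp point. The pads swing forward as they close: fully open they stand 13 mm farther back than shut.
Start: joints at [-76.897, 27.33, 1.283, 89.118, -0.659, 63.558, -4.761], TCP at [223.063, 637.095, 231.308] pointing down, gripper open.
Joint ranges: [-169.35, 169.35], [-19.33, 120.38], [-80.79, 83.38], [13.8, 139.57], [-78.32, 258.32], [9.67, 109.79], [-169.56, 169.56]. Speed limits (degrees/s): [136.94, 136.94, 180, 180, 180, 180, 180].

## Interface

Orientations are given as [roll, pitch, yaw] about the fixed x, y, z axes, in that order (R = Rz(yaw) Ry(pitch) Rx(roll)).
In Python, from rig import r gives the robot as it stands. The module is installed in compiled form; this text tells all that it offers.
- The arm moves only by the tool carry_out, never from a script. Its argument "moves" is a list that holds one entry, the list of rows, each a list of 7 numbers: the shift along the tool's x, y, z in cm, then the turn, a rotation vector about the tool's x, y, z in degrees, then the finger opening in cm, from 0 to 8.54. A call has 1 to 10 rows; each row shifts and turns the commanded pose from where the row before left it, along the tool's axes as they then stand; what a row does not reach is not made up. A row lasts 1/8 s, in which the tool goes at most 62.5 mm and 10.7 degrees, less where a joint would pass 70% of its speed; a pose out of reach is approached as far as the arm can. A call is refused whole if a number of a shift passes 6.25 or a number of a turn 10.7, either way. A call with a gripper value outside its range is refused whole. The fingers move at their own pace and stop on an object; "grip_force" is the grip in N (left out, the last holds). Time passes only in rows, so rows that do not move let the fingers close. It gives the time, the measured TCP pose, the force, the opening and the grip force at its end, in the units of the state.
- r.sense(): the state, without advancing time (a new reading comes with each control period).
- r.grab_frame(name): name is "side" or "top" or "wrist"; returns a dict with "img" (400x640x3 uint8, blue, green, red), "camera_matrix" (3x3 intrinsics, pixels), "extrinsics" (4x4, takes a point from world to camera coordinates). Camera axes: x right, y up, looking along -z (the intrinsics and any distortion apply to the point x, -y, -z); pixel columns grow to the right and rows downward; lengths in mm; the calibration is good to about 2 mm. A picture is of the moment at which its call begins. There is no depth.
- r.close_job(): hands the job in; it is judged then, once.
The state is a dict: "time_s": time; "q": joint angles; "joint_vel": joint speeds; "tau": joint torques, N m; "eef_pos": TCP position; "tcp_rot": TCP orientation; "force": force on the tool from outside, world axes, zero at the start; "torque": the same for the moment, N m; "grip_width": opening from 0.0 (shut) to 1.0 (fully open); "grasp_force": force on a finger pad.
Only numpy, scipy, OpenCV 4.12 (cv2) and the standard library are available. Lean on these libraries where they do the work, as an engineer would, in place of code of your own. Each camera call takes 0.05 s, during which the arm holds its last target. There are 200 camera calls.

## Working session

There is one attempt and no reset: what is moved stays moved. The work goes in short steps, Python scripts to look and compute and a tool call to move; the robot and the scene stay as the last step left them, time stands still between calls to the robot, and variables do not carry over. Pictures are saved under pics/ and viewed, at most 10 in all, crops included, and the job is handed in when it is done.

Besides the shell and the picture viewer there is one more tool, called after "Call:" as name([rows], argument=value, ...), one row to a line, values as JSON. carry_out: Moves the arm, as the interface text tells. Its arguments: {"type":"object","properties":{"moves":{"type":"array"},"grip_force":{"type":"number"}},"required":["moves"]}

```bash
mkdir -p pics
cat > h.py <<'E'
import numpy as np,cv2
from rig import r
def ray(f,u,v):
    K=np.array(f["camera_matrix"],float);E=np.array(f["extrinsics"],float)
    d=np.linalg.inv(K)@[u,v,1];d=np.array([d[0],-d[1],-d[2]])
    R=E[:3,:3];return -R.T@E[:3,3],R.T@d
def atz(f,u,v,z):
    c,d=ray(f,u,v);return c+d*(z-c[2])/d[2]
def proj(f,p):
    E=np.array(f["extrinsics"],float);q=E[:3,:3]@p+E[:3,3]
    k=np.array(f["camera_matrix"],float)@[q[0],-q[1],-q[2]];return k[:2]/k[2]
E
python3 - <<'E'
from h import *
import pickle
for n in("top","side"):
    f=r.grab_frame(n);cv2.imwrite(f"pics/{n}0.png",f["img"]);pickle.dump(f,open(n+".pkl","wb"))
s=r.sense();print({k:s[k] for k in("time_s","eef_pos","tcp_rot","force","grip_width")})
E
```

```text
{'time_s': 0.1, 'eef_pos': array([222.92629639, 636.56350704, 230.4158562 ]), 'tcp_rot': array([-1.79905921e+02,  1.00841065e-02,  1.60702678e+02]), 'force': array([ 0.00231418,  0.88471968, -0.32434413]), 'grip_width': 0.9978724653969664}
```

View pics/top0.png

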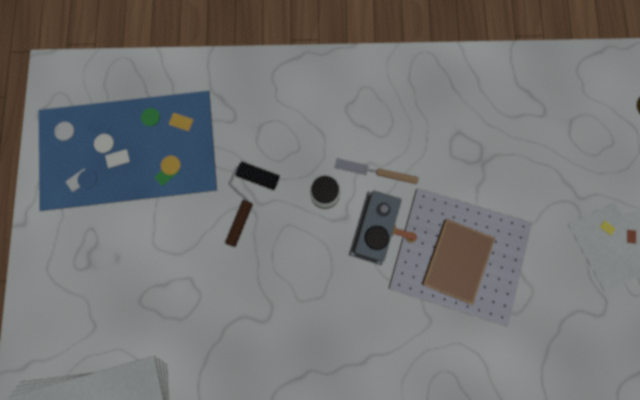

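View pics/side0.png

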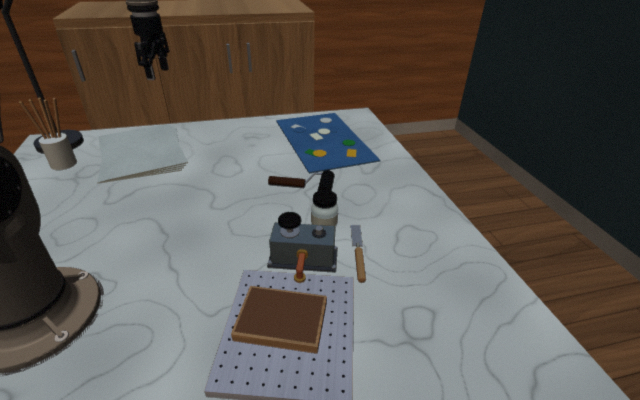

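The top picture shows the knob at about (376,238) and the pin collar at (383,209). The side picture shows the knob top at about (289,218). The path from the tool's start looks clear if I stay high.

Run:
```python
from h import *
import pickle
t=pickle.load(open("top.pkl","rb"));s=pickle.load(open("side.pkl","rb"))
k=atz(t,376.5,237.5,113);p=atz(t,383.5,209,80);print(k,p,np.linalg.norm((k-p)[:2]))
print(proj(s,k),proj(s,p),"side knob",atz(s,289,218,113))
a=cv2.resize(t["img"][180:280,330:430],None,fx=5,fy=5,interpolation=2)
b=cv2.resize(s["img"][190:290,250:350],None,fx=5,fy=5,interpolation=2)[:, :300+0] 
b=cv2.resize(s["img"][200:300,255:315],None,fx=5,fy=5,interpolation=2)
cv2.imwrite("pics/c.png",np.hstack([a,b]))
```

```text
[502.45152421  46.44604995 113.        ] [561.54655058  25.70362916  80.        ] 62.629626869480965
[288.98179684 217.67772298] [318.71503107 232.08168071] side knob [502.29771826  45.36726089 113.        ]
```

View pics/c.png

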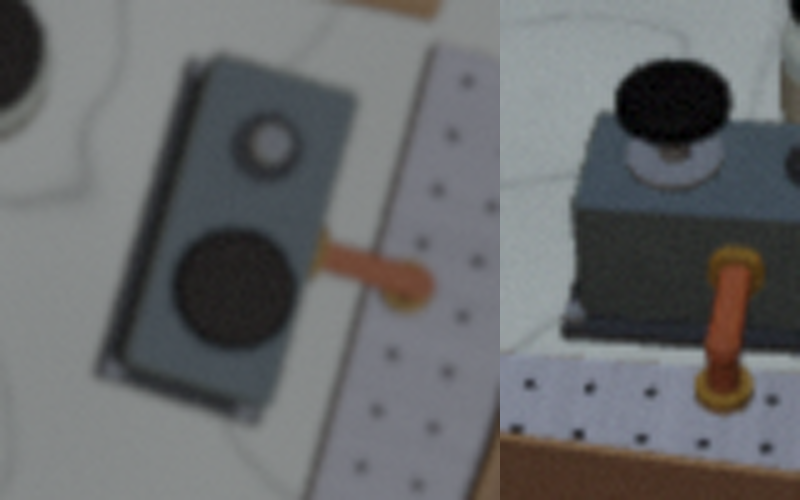

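Both views agree on the knob at (502, 46). The pin is 62.6 mm away (given: 62) along the tool's -x. I'll shut the fingers and travel high.

Call:
carry_out([
  [[-3,-3.1,0,0,0,0,0],[-3,-3.1,0,0,0,0,0],[-3,-3.1,0,0,0,0,0],[-3,-3.1,0,0,0,0,0],[-3,-3.1,0,0,0,0,0],[-3,-3.1,0,0,0,0,0],[-3,-3.1,0,0,0,0,0],[-3,-3.1,0,0,0,0,0],[-3,-3.1,0,0,0,0,0],[-3,-3.1,0,0,0,0,0]],
])

```text
time_s: 1.35
eef_pos: [404.0, 243.9, 231.1]
tcp_rot: [-180.0, -0.0, 160.7]
force: [0.7, 1.1, -0.0]
grip_width: 0.001
grasp_force: 0.0
```

Call:
carry_out([
  [[-3,-3,0,0,0,0,0],[-3,-3,0,0,0,0,0],[-3,-3,0,0,0,0,0],[-3,-3,0,0,0,0,0],[-3,-3,0,0,0,0,0],[0,0,0,0,0,0,0],[0,0,0,0,0,0,0]],
])

```text
time_s: 2.22
eef_pos: [495.3, 54.8, 231.0]
tcp_rot: [-180.0, -0.1, 160.7]
force: [-0.5, -0.1, -1.0]
grip_width: 0.003
grasp_force: 0.0
```

```bash
cat > g.py <<'E'
from h import *
from scipy.spatial.transform import Rotation as Ro
import sys
g=np.array([float(a) for a in sys.argv[1:4]])
s=r.sense();R=Ro.from_euler("xyz",s["tcp_rot"],degrees=True).as_matrix()
print({k:np.round(s[k],2) for k in("time_s","eef_pos","tcp_rot","force","grip_width","q")})
print("cm in tool",np.round(R.T@(g-s["eef_pos"])/10,2))
E
python3 g.py 500.6 46.6 130
```

```text
{'time_s': np.float64(2.22), 'eef_pos': array([495.3 ,  54.75, 230.98]), 'tcp_rot': array([-1.7999e+02, -5.0000e-02,  1.6072e+02]), 'force': array([-0.53, -0.13, -1.04]), 'grip_width': np.float64(0.0), 'q': array([-31.56,  10.7 ,  20.69, 113.95,  -4.56,  56.15,  62.06])}
cm in tool [-0.78 -0.59 10.1 ]
```

Call:
carry_out([
  [[-0.4,-0.3,2,0,0,0,0],[-0.4,-0.3,2,0,0,0,0],[0,0,2,0,0,0,0],[0,0,2,0,0,0,0],[0,0,2,0,0,0,0],[0,0,0,0,0,0,0],[0,0,0,0,0,0,0]],
])

```text
time_s: 3.1
eef_pos: [501.5, 46.8, 131.8]
tcp_rot: [180.0, 0.0, 160.8]
force: [0.9, -0.4, 0.5]
grip_width: -0.001
grasp_force: 0.0
```

```bash
python3 g.py 500.6 46.6 113
python3 - <<'E'
from h import *
f=r.grab_frame("side");a=cv2.resize(f["img"][170:280,240:350],None,fx=4,fy=4,interpolation=2)
f=r.grab_frame("top");b=cv2.resize(f["img"][180:290,320:408],None,fx=4,fy=4,interpolation=2)
cv2.imwrite("pics/d.png",np.hstack([a,b]))
E
```

```text
{'time_s': np.float64(3.1), 'eef_pos': array([501.46,  46.8 , 131.85]), 'tcp_rot': array([1.7997e+02, 1.0000e-02, 1.6078e+02]), 'force': array([ 0.93, -0.43,  0.5 ]), 'grip_width': np.float64(-0.0), 'q': array([-28.47,  19.25,  19.38, 118.7 ,  -9.19,  43.41,  67.38])}
cm in tool [ 0.07 -0.05  1.88]
```

View pics/d.png

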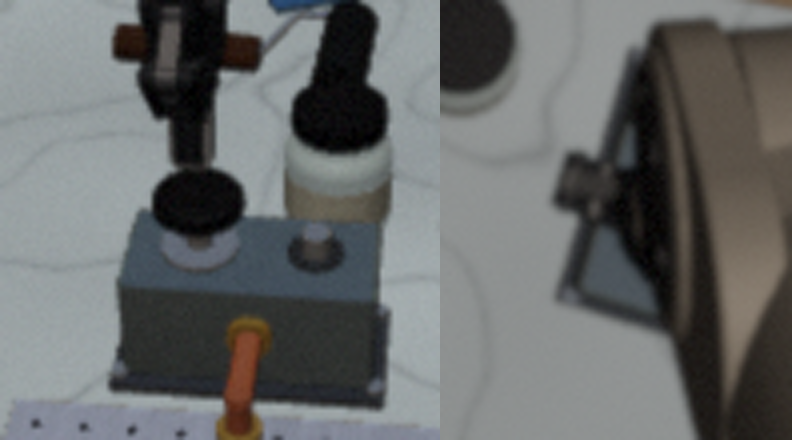

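The side view shows the shut fingertips centred just above the knob, at crop (192,165) over (198,195), and the pin well clear at (315,240). First careful stroke.

Call:
carry_out([
  [[0,0,1,0,0,0,0],[0,0,1,0,0,0,0],[0,0,0.5,0,0,0,0],[0,0,0.5,0,0,0,0],[0,0,0,0,0,0,0],[0,0,0,0,0,0,0]],
])

```text
time_s: 3.95
eef_pos: [501.7, 46.0, 101.4]
tcp_rot: [180.0, 0.0, 160.7]
force: [-1.2, 1.2, 7.0]
grip_width: -0.003
grasp_force: 3.6
```

Call:
carry_out([
  [[0,0,0.15,0,0,0,0],[0,0,0,0,0,0,0]],
])

```text
time_s: 4.2
eef_pos: [501.8, 46.1, 101.0]
tcp_rot: [179.9, 0.0, 160.7]
force: [-5.8, 0.1, 21.0]
grip_width: 0.0
grasp_force: 10.1
```

Call:
carry_out([
  [[0,0,0.1,0,0,0,0],[0,0,0,0,0,0,0]],
])

```text
time_s: 4.45
eef_pos: [502.0, 46.1, 100.9]
tcp_rot: [179.9, 0.0, 160.7]
force: [-9.5, 0.1, 30.3]
grip_width: -0.001
grasp_force: 15.5
```

The knob is at the bottom stop. Now up with a wait, and repeat.

Call:
carry_out([
  [[0,0,-1.2,0,0,0,0],[0,0,-1.3,0,0,0,0],[0,0,0,0,0,0,0],[0,0,0,0,0,0,0],[0,0,0,0,0,0,0],[0,0,1,0,0,0,0],[0,0,0.9,0,0,0,0],[0,0,0.5,0,0,0,0],[0,0,0,0,0,0,0],[0,0,0,0,0,0,0]],
])

```text
time_s: 5.7
eef_pos: [501.8, 46.1, 100.9]
tcp_rot: [179.9, 0.0, 160.7]
force: [-6.2, -0.7, 21.9]
grip_width: 0.001
grasp_force: 11.0
```

Call:
carry_out([
  [[0,0,-1.2,0,0,0,0],[0,0,-1.2,0,0,0,0],[0,0,0,0,0,0,0],[0,0,0,0,0,0,0],[0,0,0,0,0,0,0],[0,0,1,0,0,0,0],[0,0,0.9,0,0,0,0],[0,0,0.5,0,0,0,0],[0,0,0,0,0,0,0],[0,0,0,0,0,0,0]],
])

```text
time_s: 6.95
eef_pos: [501.8, 46.0, 100.9]
tcp_rot: [179.9, 0.0, 160.7]
force: [-5.0, -0.6, 21.6]
grip_width: 0.002
grasp_force: 11.0
```

Call:
carry_out([
  [[0,0,-1.2,0,0,0,0],[0,0,-1.2,0,0,0,0],[0,0,0,0,0,0,0],[0,0,0,0,0,0,0],[0,0,0,0,0,0,0],[0,0,1,0,0,0,0],[0,0,0.9,0,0,0,0],[0,0,0.5,0,0,0,0],[0,0,0,0,0,0,0],[0,0,0,0,0,0,0]],
])

```text
time_s: 8.2
eef_pos: [501.9, 46.0, 100.9]
tcp_rot: [179.9, 0.0, 160.7]
force: [-5.0, 0.9, 21.3]
grip_width: -0.002
grasp_force: 10.9
```

Call:
carry_out([
  [[0,0,-1.2,0,0,0,0],[0,0,-1.2,0,0,0,0],[0,0,0,0,0,0,0],[0,0,0,0,0,0,0],[0,0,0,0,0,0,0]],
])

```text
time_s: 8.82
eef_pos: [500.8, 45.9, 123.2]
tcp_rot: [-180.0, -0.1, 160.7]
force: [-0.1, -0.2, 1.0]
grip_width: 0.002
grasp_force: 0.0
```

Run:
```python
from h import *
f=r.grab_frame("side");a=cv2.resize(f["img"][170:280,240:350],None,fx=5,fy=5,interpolation=2)
cv2.imwrite("pics/e.png",a)
```

```text
(no output)
```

View pics/e.png

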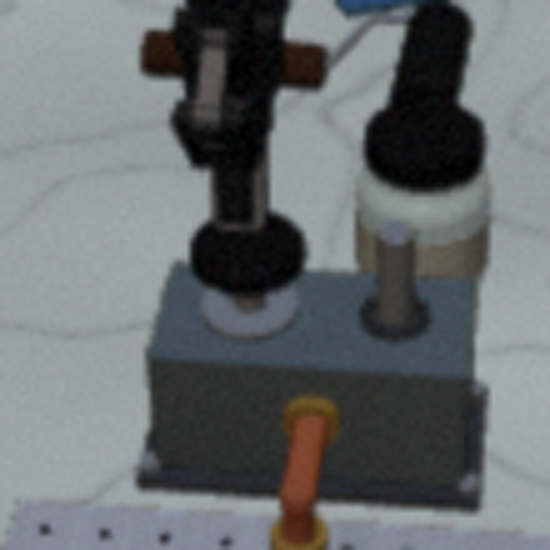

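The pin now stands far out: its tip is at crop (396,228), its collar at (396,315). Extra strokes do no harm, so I'll do two more, then rise and compare the tip with the expected projection.

Call:
carry_out([
  [[0,0,1,0,0,0,0],[0,0,0.9,0,0,0,0],[0,0,0.5,0,0,0,0],[0,0,0,0,0,0,0],[0,0,0,0,0,0,0],[0,0,-1.2,0,0,0,0],[0,0,-1.2,0,0,0,0],[0,0,0,0,0,0,0],[0,0,0,0,0,0,0],[0,0,0,0,0,0,0]],
])

```text
time_s: 10.12
eef_pos: [500.8, 45.8, 123.2]
tcp_rot: [-180.0, -0.1, 160.7]
force: [-0.5, -0.2, -0.3]
grip_width: -0.001
grasp_force: 0.0
```

Call:
carry_out([
  [[0,0,1,0,0,0,0],[0,0,0.9,0,0,0,0],[0,0,0.5,0,0,0,0],[0,0,0,0,0,0,0],[0,0,0,0,0,0,0],[0,0,-1.2,0,0,0,0],[0,0,-1.2,0,0,0,0],[0,0,0,0,0,0,0],[0,0,0,0,0,0,0],[0,0,0,0,0,0,0]],
])

```text
time_s: 11.38
eef_pos: [500.9, 45.9, 123.2]
tcp_rot: [-180.0, -0.1, 160.7]
force: [0.1, -0.1, -0.1]
grip_width: 0.001
grasp_force: 0.0
```

Call:
carry_out([
  [[0,0,-2,0,0,0,0],[0,0,-2,0,0,0,0],[0,0,-2,0,0,0,0],[0,0,-2,0,0,0,0],[0,0,0,0,0,0,0],[0,0,0,0,0,0,0],[0,0,0,0,0,0,0],[0,0,0,0,0,0,0]],
])

```text
time_s: 12.38
eef_pos: [501.0, 45.8, 203.1]
tcp_rot: [-180.0, -0.1, 160.7]
force: [-0.2, -0.3, -0.7]
grip_width: -0.004
grasp_force: 0.0
```

Run:
```python
from h import *
f=r.grab_frame("side");a=cv2.resize(f["img"][170:280,240:350],None,fx=5,fy=5,interpolation=2)
cv2.imwrite("pics/f.png",a)
for z in(124,120,116,112):print(z,(proj(f,np.array([561.3,25.8,z]))-[240,170])*5)
```

```text
124 [394.48582206 228.15011227]
120 [394.34267102 235.84235257]
116 [394.2003593  243.48949141]
112 [394.05887955 251.0919243 ]
```

View pics/f.png

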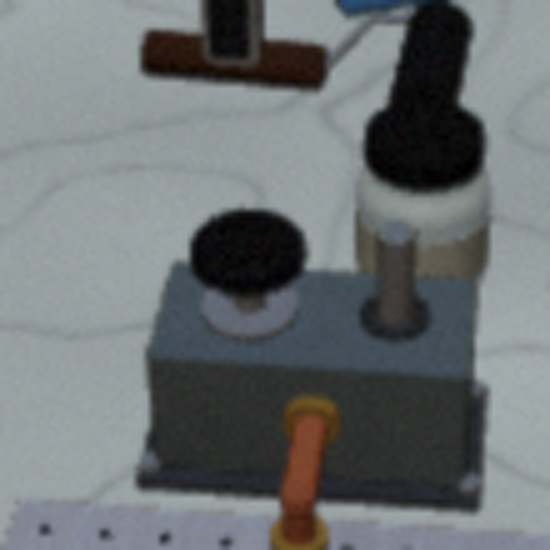

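The pin tip is at crop (396,230), against a prediction of (394,228) for fully out. It did not change over the last two strokes. The knob is up and clear of the fingers.

```bash
python3 -c "
from rig import r
print(r.close_job())"
```

```text
the job is handed in; nothing more can be done
None
```

I gave the pump six full strokes; the indicator pin looks fully out and held through the last two, the knob is back up with the fingers clear of it, and the job is handed in (no verdict was returned).

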